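# Close the sliding shutter of a downdraft welding box and latch it

### The arm

A 6-joint arm with a two-finger parallel gripper is mounted at the origin on the work surface. World frame = base frame: x ahead of the robot, y to its left, z up, the work surface at z = 0. Lengths are in m, angles in rad, forces in N, time in s.
With the tool pointing down it reaches from about 0.375 to 0.9 m from the base axis. Payload 3.1 kg.
Tool frame: the origin (TCP) lies on the front face of the gripper's body, between the roots of the fingers; the fingertips stand 70 mm ahead of it and the grasp point (between the pads) lies 51 mm ahead of it; z points along the fingers, y is the line along which they close (so a half turn about z gives the same grasp; the last joint's range is limited). The gripper opens to 87 mm and grips with 3 to 60 N. Pads are 19 mm wide; open, the fingers measure 117 mm over their backs; the gripper's body (75 mm by 190 mm) begins 51 mm behind the grasp point.
Start: joints at [1, 0.527, 1.433, -0, 1.181, -0.178], TCP at [0.239, 0.577, 0.292] pointing down, gripper open.
Joint ranges: [-3.08, 3.08], [-0.75, 2.2], [0.22, 2.44], [-1.43, 4.57], [0, 2.65], [-2.85, 2.85]. Speed limits (rad/s): [2.79, 2.79, 3.14, 3.14, 3.14, 3.14].

### API

Orientations are given as a unit quaternion [x, y, z, w].
In Python, from rig import robot, cams, ticket gives the robot as it stands. The module is installed in compiled form; this text tells all that it offers.
- The arm moves only by the shell command python3 -m crank 'ROWS' [FORCE]. ROWS is JSON, a list of rows, each a list of 7 numbers: the shift along the tool's x, y, z in cm, then the turn, a rotation vector about the tool's x, y, z in rad, then the closure, from 0 (fully open) to 1 (shut). A call has 1 to 5 rows; each row shifts and turns the commanded pose from where the row before left it, along the tool's axes as they then stand; what a row does not reach is not made up. A row lasts 1/8 s, in which the tool goes at most 62.5 mm and 10.7 degrees, less where a joint would pass 70% of its speed; a pose out of reach is approached as far as the arm can. A call is refused whole if a number of a shift passes 6.25 or a number of a turn 0.188, either way. A call with a gripper value outside its range is refused whole. The fingers move at their own pace and stop on an object; FORCE is the grip in N (left out, the last holds). Time passes only in rows, so rows that do not move let the fingers close. It gives the time, the measured TCP pose, the force, the opening and the grip force at its end, in the units of the state.
- robot.get_obs(): the state, without advancing time (a new reading comes with each control period).
- cams.camera(name): name is "scene" or "side" or "wrist"; returns the picture (400x640x3 uint8, red, green, blue); there is no depth.
- cams.camera_info(name): a dict with "intrinsics" (3x3 intrinsics, pixels), "pose" (4x4, takes a point from camera to world coordinates). Camera axes: x right, y down, z forward; pixel columns grow to the right and rows downward; lengths in m; the calibration is good to about 2 mm. The wrist camera is an equidistant fisheye: a pixel r from the principal point sees the ray r / f radians off the axis. A picture is of the moment at which its call begins: read the wrist's pose just before it. camera_info takes no time and is no camera call; for the wrist camera it gives the pose at the moment of the call.
- ticket.hand_in(): hands the job in; it is judged then, once.
The state is a dict: "time": time; "q": joint angles; "joint_velocities": joint speeds; "joint_torque": joint torques, N m; "position": TCP position; "tool_rot": TCP orientation; "ft_force": force on the tool from outside, world axes, zero at the start; "moment": the same for the moment, N m; "grip_width": finger opening in m; "grip_force": force on a finger pad.
Only numpy, scipy, OpenCV 4.12 (cv2) and the standard library are available. Lean on these libraries where they do the work, as an engineer would, in place of code of your own. Each camera call takes 0.05 s, during which the arm holds its last target. There are 200 camera calls.

### The job

Close the shutter of the extraction box: slide the loose steel plate away from the robot along its two rails until both its ends have clicked under their spring plungers and are fully home against the end stops, easing it along end by end so that it does not cock and jam, and never forcing it. Then swing the catch on the left rail in behind the plate's left ear, all the way to its stop, to keep it shut, leave everything else as it lies, and let go.

Things in the scene. Friction and masses are not known exactly. Their poses are not given: they have to be found in the camera images.
- box: bench-top downdraft extraction box, grey sheet steel, 360 (x) by 460 (y) by 58 mm high, fixed; origin at the centre of its underside; x = the way the shutter closes (away from the robot), y = left. Black grating on top, 56 mm above the bench; along each side a steel rail folded as a sideways U: sill top 60 mm, lip top 69.5 mm up, lip inner edge at y = +-176 mm
- shutter: loose steel plate 380 (y) by 90 (x) by 4 mm, 0.5 to 0.8 kg, on the sills, ends under the lips, 2.8 mm side play each end, less at unseen dents in the rails; origin mid near edge, underside; axes as the box's when square. Starts 48 to 85 mm short, cocked; drags 2 to 8 N. Pushed at one end, that end runs ahead; at some lead from 11 to 22 mm it wedges hard; pushing the lagging end frees it
- ear_left (a point): the shutter's left ear (+y end): near edge bent up, 50 mm wide (y), 4 mm thick, 64 to 96 mm above the bench; the point is the middle of its near (-x) face, 80 mm up; push it there towards +x. It bends if pushed or squeezed with more than about 25 N. Fully home (plate against its stop) it is at x = +50 mm in the box frame
- ear_right (a point): the same on the shutter's right ear (-y end), 290 mm from the left one
- stop_left (a point): middle of the near face of the left end stop, box x = 140, y = 128 mm, a rigid steel block 30 mm wide, top 74 mm; the plate's far edge (90 mm ahead of the ears' faces) butts against it when home. Just outboard a small spring plunger (top 90 mm): the far edge clicks under its nose in the last 3 mm, where that end needs 7 to 15 N, then rests on the stop and stays
- stop_right (a point): the same for the right end stop, box y = -128 mm, with its own plunger
- work_top (a point): middle of the top of the work: a fixed galvanised box section 100 mm wide (box y = +-50 mm), lying along x from box x = -200 to +220 mm, from 80 to 130 mm above the bench, 16 mm over the plate, with a slotted upright to 215 mm at x = 155 to 190 mm. It covers the middle of the shutter, so only the ears can be reached
- catch (a joint): swing catch on the left rail: flat steel arm 75 mm long, 12 wide, turning about an upright pivot, stiff (about 2 N at the pin), stays where left. 0 = arm along the rail to box -x (open); grows as it swings inward; 1.571 = at its stop, arm to box -y, 2.5 mm behind the home position of the left ear (shut). Starts at -0.35 to 0.1
- catch_pin (a point): middle of the catch's upright pin, 12 mm thick, on the arm 68 mm from the pivot, standing from 79 to 109 mm above the bench (the point: 94.5 mm); push it around the pivot to swing the catch, with no more than about 25 N
- catch_pivot (a point): the catch's pivot axis, on the left rail's lip at box x = 41.5 mm, y = 190 mm, 69.5 mm above the bench; the pivot boss is 20 mm thick and stands to 88 mm
- magnet: bystander: flat welding magnet 60 x 50 x 17 mm with red face, lying loose on the box section; origin under its centre
- strap: bystander: slotted strap offcut 28 x 75 x 5 mm lying loose on the near right deck of the box, 58 mm up
- chip_hammer: bystander: chipping hammer 210 mm long, right of the box
- wire_brush: bystander: wire brush 240 mm long, left of the box
- angle_a: bystander: angle-iron offcut 110 x 50 x 56 mm, left of the box
- angle_b: bystander: angle-iron offcut 75 x 50 x 56 mm, left and near
- tape_measure: bystander: tape measure 65 x 36 x 62 mm, right of the box
- spray_can: bystander: aluminium spray can 56 mm thick, 170 mm tall, right and near

How it is judged:
On the way, in this order (a step that is already met when the one before it is completed fails the run):
1. both ends of the shutter fully home against the stops (x of each of ear_left, ear_right in the frame of box above 0.0485 m), for 0.1 s.
2. the catch swung shut behind the left ear (value of joint catch above 1.45 rad), for 0.1 s.
At the end, for the whole second after the job is handed in: the shutter is fully home: both ears within 1.5 mm of their home position, the catch is shut behind the left ear (1.45 rad or more), and the shutter is at rest (all of step 1 and value of joint catch above 1.45 rad and linear speed of shutter below 0.01 m/s); the robot touches nothing.
It fails at once if a shutter ear pushed or squeezed with more than 25 N (contact force between any of the fingers, the arm and shutter above 25 N).
It fails at once if the catch forced with more than 25 N (contact force between the fingers and catch above 25 N).
It fails at once if a bystander moved more than 20 mm (distance of any of magnet, strap, chip_hammer, wire_brush, angle_a, angle_b, tape_measure, spray_can from where it was at the start of the episode above 0.02 m).
It also fails if it takes over 70 s, if anything falls off the work surface, if the arm or the gripper's body presses on something with over 40 N, if the wrist force passes 120 N, or if a joint passes its speed limit or range.

## Working session

There is one attempt and no reset: what is moved stays moved. The work goes in short steps, Python scripts to look and compute and a shell command to move; the robot and the scene stay as the last step left them, time stands still between calls to the robot, and variables do not carry over. Pictures are saved under pics/ and viewed, at most 10 in all, crops included, and the job is handed in when it is done.

```bash
mkdir -p pics; python3 - <<'E'
from rig import robot,cams
import cv2,numpy as np
o=robot.get_obs();print({k:np.round(v,3).tolist() for k,v in o.items()})
for n in("scene","side","wrist"):
    i=cams.camera_info(n);print(n,np.round(i["intrinsics"],1).tolist(),np.round(i["pose"],4).tolist())
    im=cams.camera(n)[:,:,::-1];cv2.imwrite(f"pics/{n}0.png",im)
E
```

```text
{'time': 0.0, 'q': [1.0, 0.528, 1.434, 0.0, 1.181, -0.178], 'joint_velocities': [-0.001, -0.0, -0.002, 0.001, 0.0, 0.002], 'joint_torque': [-0.001, -44.004, -17.659, 0.063, 0.058, -0.0], 'position': [0.239, 0.577, 0.291], 'tool_rot': [0.195, 0.981, -0.001, -0.0], 'ft_force': [0.343, -0.175, -0.048], 'moment': [-0.014, -0.019, -0.013], 'grip_force': 0.0, 'grip_width': 0.087}
scene [[474.1, 0.0, 320.8], [0.0, 474.1, 192.9], [0.0, 0.0, 1.0]] [[0.5339, 0.4852, -0.6925, 1.7525], [0.8455, -0.3089, 0.4355, -0.8011], [-0.0026, -0.818, -0.5752, 1.1263], [0.0, 0.0, 0.0, 1.0]]
side [[441.2, 0.0, 316.7], [0.0, 441.2, 199.9], [0.0, 0.0, 1.0]] [[0.9638, -0.1655, 0.2089, 0.2373], [-0.2665, -0.5993, 0.7549, -1.0518], [0.0002, -0.7832, -0.6217, 0.9592], [0.0, 0.0, 0.0, 1.0]]
wrist [[309.7, 0.0, 319.3], [0.0, 309.7, 202.0], [0.0, 0.0, 1.0]] [[0.3826, 0.8842, 0.2678, 0.1654], [0.9239, -0.3655, -0.1133, 0.6079], [-0.0023, 0.2908, -0.9568, 0.3829], [0.0, 0.0, 0.0, 1.0]]
```

View pics/scene0.png

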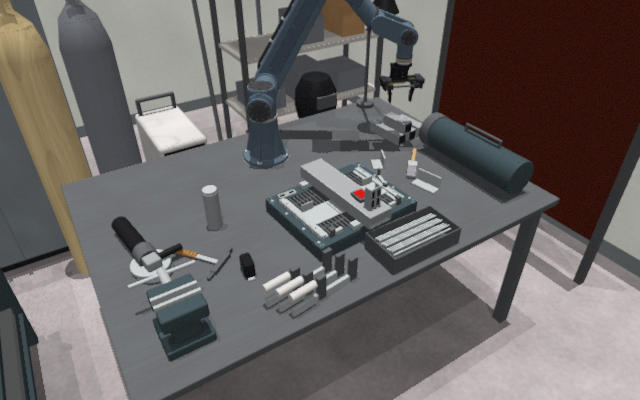

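View pics/side0.png

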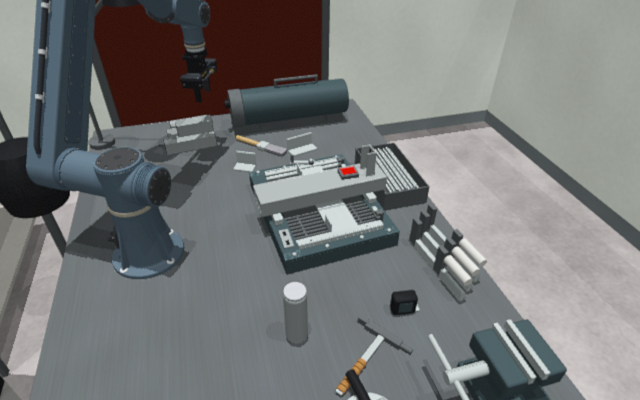

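Both views show the box around scene (340,205) and side (325,205), with the box section over its middle. I'll enlarge both.

```bash
python3 - <<'E'
import cv2,numpy as np
for n,(x,y,w,h) in dict(scene=(260,140,160,116),side=(242,140,160,120)).items():
    im=cv2.imread(f"pics/{n}0.png")[y:y+h,x:x+w]
    im=cv2.resize(im,None,fx=5,fy=5,interpolation=cv2.INTER_CUBIC)
    for k in range(0,w,20): cv2.putText(im,str(x+k),(k*5,10),0,.35,(0,255,255),1);cv2.line(im,(k*5,0),(k*5,4),(0,255,255),1)
    for k in range(0,h,20): cv2.putText(im,str(y+k),(0,k*5+4),0,.35,(0,255,255),1)
    cv2.imwrite(f"pics/{n}0c.png",im)
E
```

```text
(no output)
```

View pics/scene0c.png

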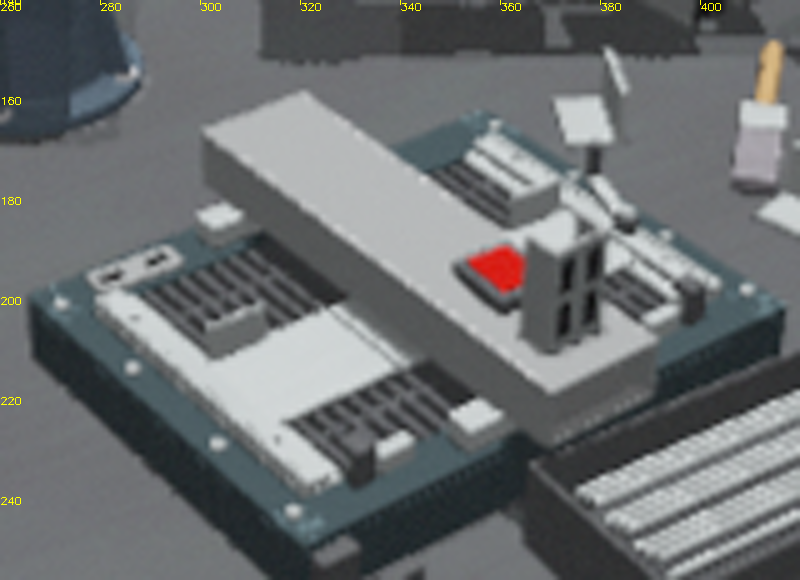

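View pics/side0c.png

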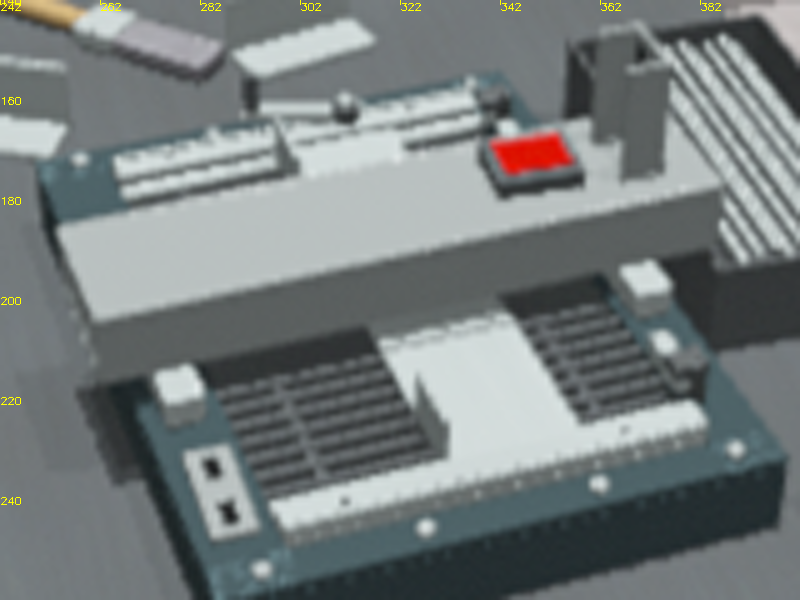

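The crops show the right ear at scene (302–312, 204) and side (325–332, 215–231). The left ear is at scene (362–372, 176) and side (298–301, 164–171). The catch pin is at side (292,158) with its boss at (311,161), so the catch is roughly open. Next I'll fit the poses.

```bash
cat > h.py <<'E'
import numpy as np
from scipy.optimize import least_squares
from rig import cams
I={n:cams.camera_info(n) for n in("scene","side")}
def proj(n,p):
    T=np.array(I[n]["pose"]);K=np.array(I[n]["intrinsics"])
    c=(np.asarray(p)-T[:3,3])@T[:3,:3];return (c/c[...,2:])[...,:2]@K[:2,:2].T+K[:2,2]
O=dict(scene=(260,140),side=(242,140))
def px(n,u,v): return np.array([O[n][0]+u/5,O[n][1]+v/5])
def pl(q,p):
    c,s=np.cos(q[2]),np.sin(q[2]);return np.array([q[0]+c*p[0]-s*p[1],q[1]+s*p[0]+c*p[1],p[2]])
def fit(obs,q0):
    f=lambda q:np.concatenate([proj(n,pl(q,p))-px(n,*uv) for n,p,uv in obs])
    r=least_squares(f,q0,loss="soft_l1");return r.x,np.abs(r.fun).reshape(-1,2).round(1)
E
cat > m.py <<'E'
from h import *
b=[("scene",(-.18,-.23,.058),(30,300)),("scene",(.18,.23,.058),(783,312)),("scene",(-.18,.23,.058),(478,112)),
("scene",(-.2,-.05,.13),(203,130)),("scene",(-.2,.05,.13),(305,92)),("scene",(.22,-.05,.13),(548,392)),("scene",(.22,.05,.13),(657,343)),
("side",(-.2,-.05,.13),(93,322)),("side",(-.2,.05,.13),(57,228)),("side",(.22,-.05,.13),(720,187)),
("side",(-.18,.23,.058),(40,160)),("side",(.18,.23,.058),(505,72)),("side",(.18,-.23,.058),(785,458)),("side",(-.18,-.23,.058),(212,600))]
q,r=fit(b,[.6,0,0]);print("box",q.round(4),r.tolist())
e=[("scene",(0.002,-.17,.096),(205,327)),("scene",(.002,-.12,.096),(262,300)),("scene",(.002,.12,.096),(510,190)),("scene",(.002,.17,.096),(556,172)),
("side",(0,-.17,.096),(448,418)),("side",(0,-.12,.096),(415,375)),("side",(0,.12,.096),(297,155)),("side",(0,.17,.096),(278,118)),]
s,r=fit(e,q);print("sh",s.round(4),r.tolist())
def inv(p):
    d=np.array(p[:2])-q[:2];c,t=np.cos(q[2]),np.sin(q[2]);return np.array([c*d[0]+t*d[1],-t*d[0]+c*d[1]])
for y in(.145,-.145): w=pl(s,(0,y,.08));print("ear",w.round(4),inv(w).round(4))
f=lambda a:np.concatenate([proj(n,pl(q,(.0415-.068*np.cos(a[0]),.19-.068*np.sin(a[0]),z)))-px(n,*uv) for n,z,uv in[("side",.109,(250,78)),("scene",.109,(593,145))]])
r=least_squares(f,[0.]);print("catch",r.x,r.fun.round(1));a=r.x[0]
print("pin",pl(q,(.0415-.068*np.cos(a),.19-.068*np.sin(a),.0945)),"pivot",pl(q,(.0415,.19,.0695)))
print("homes",pl(q,(.05,.145,.08)),pl(q,(.05,-.145,.08)))
E
python3 m.py
```

```text
box [0.5463 0.046  0.0645] [[1.5, 1.5], [0.3, 1.0], [1.1, 0.7], [0.8, 0.2], [0.8, 0.3], [0.6, 0.2], [0.6, 0.5], [0.2, 1.0], [0.0, 0.9], [1.6, 0.7], [0.5, 0.5], [0.1, 0.7], [0.9, 0.1], [0.4, 0.1]]
sh [0.5267 0.0451 0.0677] [[0.1, 0.0], [0.3, 0.6], [0.2, 1.3], [0.2, 0.8], [0.4, 0.3], [0.4, 1.5], [0.2, 0.1], [0.8, 0.4]]
ear [0.5169 0.1898 0.08  ] [-0.0201  0.1454]
ear [ 0.5365 -0.0996  0.08  ] [-0.0192 -0.1446]
catch [-0.28155872] [ 0.6 -0.9 -0.6 -0.2]
pin [0.50909119 0.25287504 0.0945    ] pivot [0.57549542 0.23822998 0.0695    ]
homes [0.58687778 0.19387131 0.08      ] [ 0.6055668  -0.09552586  0.08      ]
```

```bash
python3 -m crank '[[0,0,0,0,0,0.1855,1],[0,0,0,0,0,0.1855,1],[0,0,0,0,0,0.1855,1],[0,0,0,0,0,0.1855,1],[0,0,0,0,0,0.1855,1]]' 20; python3 -m crank '[[0,0,0,0,0,0.1855,1],[-6,3,0,0,0,0,1],[-6,3,0,0,0,0,1],[-6,3,0,0,0,0,1],[-6,3,0,0,0,0,1]]'; python3 -m crank '[[-6,3,0,0,0,0,1],[-6,3,0,0,0,0,1],[-4,2,0,0,0,0,1],[0,0,0,0,0,0,1]]'
cat > b.py <<'E'
import numpy as np
from rig import robot
from scipy.spatial.transform import Rotation as R
o=robot.get_obs();d=o["position"]-np.array([.5463,.046,0]);M=R.from_euler("z",-.0645)
print("t%.2f box mm"%o["time"],(1e3*M.apply(d)).round(1),"F box",M.apply(o["ft_force"]).round(1),"M",np.round(o["moment"],2),"w",round(o["grip_width"],4),"yaw",(M*R.from_quat(o["tool_rot"])).as_matrix()[:,1].round(3))
E
python3 b.py
```

```text
time: 0.78
position: [0.239, 0.5772, 0.2918]
tool_rot: [0.616, 0.788, -0.0, 0.0]
ft_force: [0.2, 0.4, -0.5]
grip_width: 0.0447
grip_force: 0.0
time: 1.4
position: [0.3659, 0.3598, 0.2921]
tool_rot: [0.684, 0.73, 0.0, 0.0]
ft_force: [0.3, -0.7, -0.3]
grip_width: 0.0018
grip_force: 0.0
time: 1.9
position: [0.4526, 0.2125, 0.2922]
tool_rot: [0.686, 0.728, 0.0, 0.0]
ft_force: [-0.4, -0.1, 0.2]
grip_width: 0.0003
grip_force: 0.0
t1.90 box mm [-82.7 172.2 292.2] F box [-0.4 -0.1  0.2] M [-0.07  0.02  0.01] w 0.0003 yaw [ 1.    -0.005  0.001]
```

```bash
python3 -m crank '[[-2.7,0.8,4,0,0,0,1],[0,0,5,0,0,0,1],[0,0,4,0,0,0,1],[0,0,1.9,0,0,0,1],[0,0,0,0,0,0,1]]' >/dev/null; python3 b.py; python3 - <<'E'
from rig import cams
import cv2
im=cams.camera("wrist")[:,:,::-1];cv2.imwrite("pics/w1.png",im)
E
```

```text
t2.52 box mm [-77.8 148.5 141.8] F box [-0.3 -0.7  0.6] M [-0.06  0.04 -0.01] w 0.0005 yaw [ 1.     0.002 -0.004]
```

View pics/w1.png

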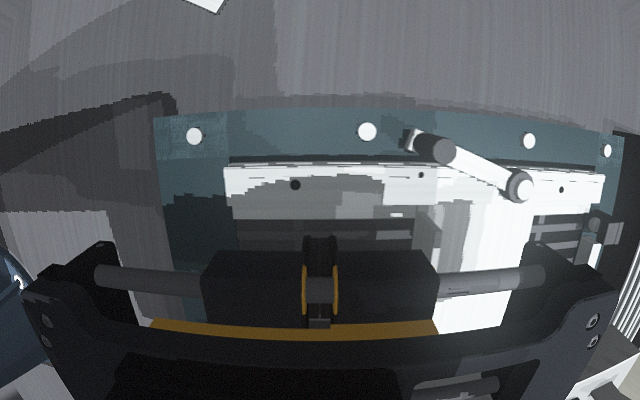

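The wrist view shows the closed fingers at (320,270). The left ear is ahead (image right) at about (425,240), the catch pin is at (440,150) and the boss at (520,187). The path is clear, so I'll creep up to the ear.

```bash
python3 -m crank '[[-0.2,2.2,0,0,0,0,1],[0,0.6,0,0,0,0,1],[0,0.4,0,0,0,0,1],[0,0.4,0,0,0,0,1]]' | grep ft; python3 b.py;  python3 -m crank '[[0,0.4,0,0,0,0,1],[0,0.4,0,0,0,0,1]]' >/dev/null; python3 b.py;python3 -m crank '[[0,0.4,0,0,0,0,1],[0,0.4,0,0,0,0,1]]' >/dev/null; python3 b.py
```

```text
ft_force: [0.9, 0.1, -0.5]
t3.08 box mm [-40.7 146.  143.6] F box [ 0.9  0.  -0.5] M [-0.06  0.07 -0.03] w 0.0004 yaw [ 1.     0.001 -0.   ]
t3.33 box mm [-32.3 145.8 143.2] F box [ 0.2 -0.6 -0.3] M [-0.12  0.03  0.02] w 0.0002 yaw [ 1.     0.001 -0.   ]
t3.58 box mm [-26.6 145.9 143. ] F box [-6.   1.1  5.9] M [0.03 0.89 0.04] w 0.0007 yaw [ 1.     0.    -0.006]
```

```bash
python3 -m crank '[[0,0,0,0,0,0,1]]' >/dev/null; python3 b.py;python3 -m crank '[[0,0.3,0,0,0,0,1],[0,0,0,0,0,0,1]]' >/dev/null; python3 b.py;  python3 - <<'E'
from rig import cams
import cv2
a=cams.camera("wrist")[:,:,::-1][130:350,200:540];cv2.imwrite("pics/w2.png",cv2.resize(a,None,fx=2.3,fy=2.3,interpolation=cv2.INTER_CUBIC))
E
```

```text
t3.70 box mm [-25.7 145.9 143.1] F box [-3.7  1.   3.7] M [0.05 0.69 0.01] w 0.0007 yaw [ 1.     0.    -0.004]
t3.95 box mm [-22.4 146.3 143. ] F box [-4.6  3.3  3.1] M [ 0.34  0.72 -0.  ] w 0.0005 yaw [ 1.     0.    -0.002]
```

View pics/w2.png

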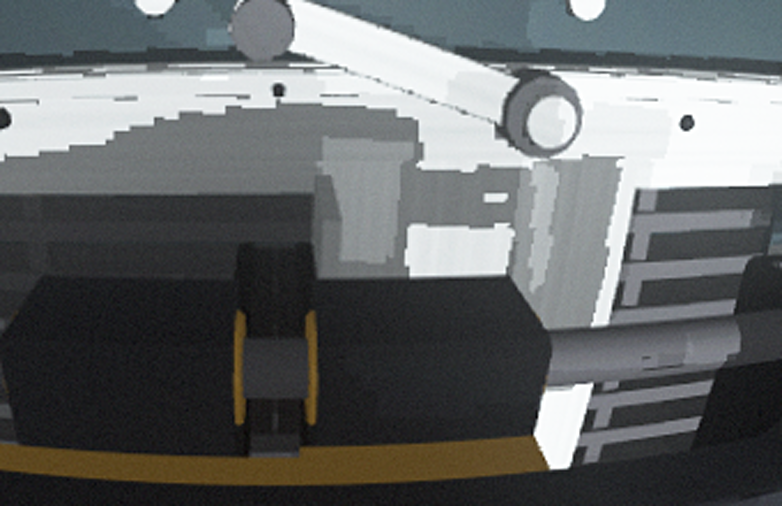

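The left ear is against the finger (crop x≈318, y 140–260), and it moves at about 4–6 N. I'll push on in small, force-checked steps.

```bash
python3 -m crank '[[0,0.3,0,0,0,0,1],[0,0.3,0,0,0,0,1]]' >/dev/null; python3 b.py; python3 -m crank '[[0,0,0,0,0,0,1]]' >/dev/null; python3 b.py
```

```text
t4.25 box mm [-16.  146.2 142.9] F box [-2.5  2.5  0.3] M [ 0.29  0.59 -0.  ] w 0.0006 yaw [ 1.     0.001 -0.002]
t4.38 box mm [-15.1 145.9 143.1] F box [-1.5  2.3  0.4] M [ 0.22  0.41 -0.03] w 0.0001 yaw [1.    0.001 0.   ]
```

```bash
python3 -m crank '[[0,-3,0,0,0,0,1],[0,-0.5,-4,0,0,0,1],[-4,0,-4.2,0,0,0,1],[-6,0,0,0,0,0,1],[-6,0,0,0,0,0,1]]' >/dev/null; python3 -m crank '[[-6,0,0,0,0,0,1],[-5,0,0,0,0,0,1],[-2,0,4,0,0,0,1],[0,0,4.2,0,0,0,1],[0,0,0,0,0,0,1]]' >/dev/null; python3 b.py
```

```text
t5.62 box mm [ -51.  -144.9  141.1] F box [ 0.4  0.  -0.3] M [-0.08  0.08  0.03] w 0.0006 yaw [ 1.    -0.    -0.004]
```

```bash
python3 -m crank '[[0,1.3,-0.2,0,0,0,1],[0,0.3,0,0,0,0,1],[0,0.3,0,0,0,0,1]]' >/dev/null; python3 b.py; for i in 1 2; do python3 -m crank '[[0,0.3,0,0,0,0,1]]' >/dev/null; python3 b.py; done; python3 -m crank '[[0,0.3,0,0,0,0,1]]' >/dev/null; python3 b.py
```

```text
t6.00 box mm [ -29.9 -144.2  146.7] F box [-0.4 -0.3  0.2] M [-0.05  0.08  0.01] w 0.0004 yaw [1.    0.002 0.003]
t6.12 box mm [ -27.7 -144.   146. ] F box [-0.3 -0.1  0.1] M [-0.09  0.11  0.04] w 0.0006 yaw [1.    0.001 0.001]
t6.25 box mm [ -26.4 -143.7  145.4] F box [-4.6  0.3  2.5] M [-0.3   0.68 -0.08] w 0.0005 yaw [ 1.     0.001 -0.003]
t6.38 box mm [ -23.3 -143.8  145.2] F box [-3.4 -0.6  3. ] M [-0.23  0.66 -0.08] w 0.0006 yaw [ 1.     0.001 -0.003]
```

```bash
for i in 1 2; do python3 -m crank '[[0,0.3,0,0,0,0,1],[0,0.3,0,0,0,0,1]]' >/dev/null; python3 b.py; done; python3 -m crank '[[0,0.3,0,0,0,0,1],[0,0.2,0,0,0,0,1]]' >/dev/null; python3 b.py
```

```text
t6.62 box mm [ -16.3 -144.2  145.2] F box [-3.7 -1.7  3.4] M [-0.24  0.61  0.02] w 0.0005 yaw [ 1.     0.    -0.001]
t6.88 box mm [  -9.7 -144.6  145.1] F box [-3.2 -1.8  1.2] M [-0.44  0.54  0.01] w 0.0005 yaw [1.    0.001 0.001]
t7.12 box mm [  -4.8 -144.3  145.1] F box [-3.4 -3.1 -0.8] M [-0.43  0.49 -0.02] w 0.0005 yaw [1.    0.001 0.   ]
```

```bash
python3 -m crank '[[0,-3,0,0,0,0,1],[0,-0.5,-4,0,0,0,1],[4,0,-4.2,0,0,0,1],[6,0,0,0,0,0,1],[6,0,0,0,0,0,1]]' >/dev/null; python3 -m crank '[[6,0,0,0,0,0,1],[5,0,0,0,0,0,1],[2,0,4,0,0,0,1],[0,0,4.4,0,0,0,1],[0,0.7,0,0,0,0,1]]' >/dev/null; python3 b.py;  python3 -m crank '[[0,0.4,0,0,0,0,1],[0,0.3,0,0,0,0,1]]' >/dev/null; python3 b.py; python3 -m crank '[[0,0.3,0,0,0,0,1],[0,0.3,0,0,0,0,1]]' >/dev/null; python3 b.py
```

```text
t8.38 box mm [-35.  146.6 140.8] F box [ 0.1  0.1 -0.8] M [-0.05  0.06  0.02] w 0.0004 yaw [ 1.     0.001 -0.006]
t8.62 box mm [-24.3 145.6 145.1] F box [-0.1  0.4 -0.5] M [-0.06  0.06 -0.01] w 0.0003 yaw [ 1.    -0.     0.005]
t8.88 box mm [-19.8 145.6 144.1] F box [ 0.1 -0.1 -0.6] M [-0.13  0.03  0.09] w -0.0001 yaw [1.    0.    0.002]
```

```bash
for i in 1 2 3 4; do python3 -m crank '[[0,0.3,0,0,0,0,1],[0,0.3,0,0,0,0,1]]' >/dev/null; python3 b.py; done
```

```text
t9.12 box mm [-14.2 145.8 143.3] F box [-0.8 -0.2 -0.4] M [-0.04  0.03  0.01] w 0.0008 yaw [1. 0. 0.]
t9.38 box mm [-10.8 145.8 143. ] F box [-6.1  0.1  6.8] M [-0.1   0.94 -0.02] w 0.0004 yaw [ 1.     0.001 -0.007]
t9.62 box mm [ -3.6 146.  143.1] F box [-2.7  0.3  3.1] M [0.02 0.71 0.02] w 0.0004 yaw [ 1.     0.001 -0.003]
t9.88 box mm [  3.9 145.9 143.1] F box [-3.   0.   1.4] M [-0.03  0.58  0.02] w 0.0007 yaw [ 1.  0. -0.]
```

Left lead is about 8 mm. I'll switch to the right end.

```bash
python3 -m crank '[[0,-3,0,0,0,0,1],[0,-0.5,-4,0,0,0,1],[-4,0,-4.2,0,0,0,1],[-6,0,0,0,0,0,1],[-6,0,0,0,0,0,1]]' >/dev/null; python3 -m crank '[[-6,0,0,0,0,0,1],[-5,0,0,0,0,0,1],[-2,0,4,0,0,0,1],[0,0,4.2,0,0,0,1],[0,0.9,0,0,0,0,1]]' >/dev/null; python3 b.py;  python3 -m crank '[[0,0.4,0,0,0,0,1],[0,0.4,0,0,0,0,1]]' >/dev/null; python3 b.py; for i in 1 2; do python3 -m crank '[[0,0.3,0,0,0,0,1],[0,0.3,0,0,0,0,1]]' >/dev/null; python3 b.py; done
```

```text
t11.12 box mm [ -23.  -144.7  140.8] F box [-0.2 -0.6  0.1] M [-0.01  0.02 -0.02] w 0.0003 yaw [ 1.    -0.001 -0.004]
t11.38 box mm [ -12.3 -144.4  145. ] F box [ 0.4 -0.3 -0.1] M [-0.06  0.08 -0.01] w 0.0004 yaw [1.    0.002 0.004]
t11.62 box mm [  -7.7 -144.   144.1] F box [-0.9  0.  -0.7] M [-0.07 -0.   -0.02] w 0.0001 yaw [1.    0.001 0.001]
t11.88 box mm [  -2.1 -144.1  143.3] F box [-1.5  0.5 -0. ] M [-0.1   0.34 -0.02] w 0.0003 yaw [ 1.     0.001 -0.   ]
```

```bash
for i in 1 2 ; do python3 -m crank '[[0,0.3,0,0,0,0,1],[0,0.3,0,0,0,0,1]]' >/dev/null; python3 b.py; done
```

```text
t12.12 box mm [   2.8 -144.1  143.2] F box [-3.6 -1.2  4.2] M [-0.32  0.73 -0.08] w 0.0006 yaw [ 1.     0.001 -0.003]
t12.38 box mm [   9.8 -144.1  143.2] F box [-4.3 -0.7  3. ] M [-0.26  0.67  0.01] w 0.001 yaw [ 1.     0.001 -0.001]
```

```bash
python3 -m crank '[[0,0.3,0,0,0,0,1]]' >/dev/null; python3 b.py; python3 -m crank '[[0,-3,0,0,0,0,1],[0,-0.5,-4,0,0,0,1],[4,0,-4.2,0,0,0,1],[6,0,0,0,0,0,1],[6,0,0,0,0,0,1]]' >/dev/null; python3 -m crank '[[6,0,0,0,0,0,1],[5,0,0,0,0,0,1],[2,0,4,0,0,0,1],[0,0,4.2,0,0,0,1],[0,0.7,0,0,0,0,1]]' >/dev/null; python3 b.py;  python3 -m crank '[[0,0.5,0,0,0,0,1],[0,0.4,0,0,0,0,1]]' >/dev/null; python3 b.py; for i in 1 2; do python3 -m crank '[[0,0.3,0,0,0,0,1],[0,0.3,0,0,0,0,1]]' >/dev/null; python3 b.py; done
```

```text
t12.50 box mm [  13.  -144.1  143.2] F box [-3.1 -0.9  2. ] M [-0.3   0.63  0.03] w 0.0001 yaw [ 1.     0.001 -0.   ]
t13.75 box mm [-16.5 146.6 140.7] F box [ 0.2 -0.4 -0.4] M [-0.05  0.09  0.05] w 0.0001 yaw [ 1.     0.001 -0.005]
t14.00 box mm [ -4.1 145.6 145.1] F box [ 0.1  0.3 -0.2] M [-0.1   0.03 -0.01] w 0.0004 yaw [ 1.    -0.     0.005]
t14.25 box mm [  0.2 145.6 144.1] F box [-0.2  0.2  0.1] M [-0.02  0.05 -0.01] w 0.0003 yaw [1.    0.    0.001]
t14.50 box mm [  5.8 145.8 143.3] F box [-0.2  0.6 -0.1] M [-0.11  0.07 -0.01] w 0.0003 yaw [1. 0. 0.]
```

```bash
for i in 1 2 ; do python3 -m crank '[[0,0.3,0,0,0,0,1],[0,0.3,0,0,0,0,1]]' >/dev/null; python3 b.py; done
```

```text
t14.75 box mm [  9.3 146.  143.1] F box [-4.8  0.1  3.8] M [-0.    0.8   0.06] w 0.0003 yaw [ 1.     0.001 -0.006]
t15.00 box mm [ 16.7 146.  143.1] F box [-5.   1.2  2. ] M [ 0.04  0.66 -0.03] w 0.0004 yaw [ 1.     0.001 -0.003]
```

```bash
python3 -m crank '[[0,0.3,0,0,0,0,1],[0,0.2,0,0,0,0,1]]' >/dev/null; python3 b.py; python3 -m crank '[[0,-3,0,0,0,0,1],[0,-0.5,-4,0,0,0,1],[-4,0,-4.2,0,0,0,1],[-6,0,0,0,0,0,1],[-6,0,0,0,0,0,1]]' >/dev/null; python3 -m crank '[[-6,0,0,0,0,0,1],[-5,0,0,0,0,0,1],[-2,0,4,0,0,0,1],[0,0,4.2,0,0,0,1],[0,0.9,0,0,0,0,1]]' >/dev/null; python3 b.py;  python3 -m crank '[[0,0.5,0,0,0,0,1],[0,0.5,0,0,0,0,1]]' >/dev/null; python3 b.py; for i in 1 2; do python3 -m crank '[[0,0.3,0,0,0,0,1],[0,0.3,0,0,0,0,1]]' >/dev/null; python3 b.py; done
```

```text
t15.25 box mm [ 22.9 145.9 143.1] F box [-3.7  1.   2. ] M [ 0.08  0.6  -0.05] w 0.0002 yaw [1. 0. 0.]
t16.50 box mm [  -4.1 -144.7  140.7] F box [-0.2  1.1 -0.4] M [-0.05  0.04 -0.01] w 0.0005 yaw [ 1.    -0.001 -0.005]
t16.75 box mm [   8.8 -144.4  145.1] F box [-0.1  0.4 -0.1] M [-0.07  0.06  0.01] w 0.0006 yaw [1.    0.001 0.004]
t17.00 box mm [  13.4 -144.   144.1] F box [ 0.2  0.4 -0.6] M [-0.11 -0.02 -0.03] w 0.0004 yaw [1.    0.001 0.001]
t17.25 box mm [  17.3 -144.   143.4] F box [-5.5 -1.4  6. ] M [-0.39  0.88  0.02] w 0.0002 yaw [ 1.     0.001 -0.004]
```

```bash
for i in 1 2 ; do python3 -m crank '[[0,0.3,0,0,0,0,1],[0,0.3,0,0,0,0,1]]' >/dev/null; python3 b.py; done
```

```text
t17.50 box mm [  23.1 -144.1  143.4] F box [-5.2 -1.6  4.9] M [-0.32  0.81 -0.07] w 0.0003 yaw [ 1.     0.001 -0.005]
t17.75 box mm [  29.1 -144.1  143.4] F box [-5.8 -1.6  4.7] M [-0.31  0.83 -0.04] w 0.0004 yaw [ 1.     0.001 -0.005]
```

```bash
python3 -m crank '[[0,0.2,0,0,0,0,1],[0,0.1,0,0,0,0,1]]' >/dev/null; python3 b.py; python3 -m crank '[[0,-3,0,0,0,0,1],[0,-0.5,-4,0,0,0,1],[4,0,-4.2,0,0,0,1],[6,0,0,0,0,0,1],[6,0,0,0,0,0,1]]' >/dev/null; python3 -m crank '[[6,0,0,0,0,0,1],[5,0,0,0,0,0,1],[2,0,4,0,0,0,1],[0,0,4.2,0,0,0,1],[0,0.7,0,0,0,0,1]]' >/dev/null; python3 b.py;  python3 -m crank '[[0,0.5,0,0,0,0,1],[0,0.4,0,0,0,0,1]]' >/dev/null; python3 b.py; for i in 1 2; do python3 -m crank '[[0,0.3,0,0,0,0,1],[0,0.3,0,0,0,0,1]]' >/dev/null; python3 b.py; done
```

```text
t18.00 box mm [  32.9 -144.1  143.3] F box [-4.4 -1.3  5.1] M [-0.26  0.79  0.02] w 0.0004 yaw [ 1.     0.001 -0.002]
t19.25 box mm [  3.9 146.5 140.4] F box [-0.3  0.2  0.6] M [-0.1   0.09 -0.  ] w 0.0006 yaw [ 1.     0.001 -0.006]
t19.50 box mm [ 16.8 145.5 145.1] F box [0.2 0.6 0.8] M [-0.08  0.04  0.03] w 0.0003 yaw [ 1.    -0.     0.005]
t19.75 box mm [ 21.2 145.6 144.1] F box [-0.5 -0.6 -0.3] M [-0.02  0.09  0.02] w 0.0002 yaw [1.    0.    0.001]
t20.00 box mm [ 26.2 145.8 143.2] F box [-4.   0.1  3.1] M [-0.07  0.65  0.02] w -0.0 yaw [ 1.     0.    -0.002]
```

```bash
for i in 1 2 ; do python3 -m crank '[[0,0.3,0,0,0,0,1],[0,0.2,0,0,0,0,1]]' >/dev/null; python3 b.py; done
```

```text
t20.25 box mm [ 29.5 146.  143.2] F box [-5.8 -0.1  5.1] M [-0.02  0.82  0.03] w 0.0005 yaw [ 1.     0.001 -0.006]
t20.50 box mm [ 34.8 146.2 143.2] F box [-6.2  1.1  4.6] M [0.02 0.78 0.01] w 0.0005 yaw [ 1.     0.001 -0.005]
```

```bash
for i in 1 2 3; do python3 -m crank '[[0,0.2,0,0,0,0,1]]' >/dev/null; python3 b.py; done
```

```text
t20.62 box mm [ 37.3 146.2 143.2] F box [-4.8  0.9  4.1] M [0.05 0.74 0.03] w 0.0003 yaw [ 1.     0.001 -0.004]
t20.75 box mm [ 38.5 146.2 143.1] F box [-8.5  1.1  8.2] M [0.02 1.38 0.04] w 0.0003 yaw [ 1.     0.    -0.006]
t20.88 box mm [ 39.  146.2 143.1] F box [-11.9   1.1   9.9] M [ 0.01  1.83 -0.05] w 0.0003 yaw [ 1.     0.001 -0.01 ]
```

```bash
python3 -m crank '[[0,0,-0.2,0,0,0,1]]' >/dev/null; python3 b.py; for i in 1 2; do python3 -m crank '[[0,0.1,-0.05,0,0,0,1]]' >/dev/null; python3 b.py; done
```

```text
t21.00 box mm [ 39.5 146.2 144.1] F box [-5.5  0.9 -0.4] M [0.13 0.99 0.01] w 0.0008 yaw [ 1.     0.    -0.008]
t21.12 box mm [ 39.9 146.2 144.3] F box [-7.3  2.3  0.5] M [ 0.1   1.35 -0.02] w 0.0006 yaw [ 1.    0.   -0.01]
t21.25 box mm [ 40.4 146.2 144.4] F box [-8.8  1.4  0.1] M [ 0.13  1.44 -0.04] w 0.0004 yaw [ 1.     0.    -0.011]
```

```bash
for i in 1 2 3 4; do python3 -m crank '[[0,0.1,0,0,0,0,1]]' >/dev/null; python3 b.py; done
```

```text
t21.38 box mm [ 40.5 146.2 144.2] F box [-10.5   2.1   0.7] M [ 0.04  1.72 -0.04] w 0.0001 yaw [ 1.     0.001 -0.014]
t21.50 box mm [ 40.5 146.2 144. ] F box [-12.5   1.3   0.8] M [0.08 1.94 0.01] w 0.0007 yaw [ 1.     0.001 -0.016]
t21.62 box mm [ 40.6 146.2 143.8] F box [-13.7   1.4   3.3] M [ 0.07  2.16 -0.03] w 0.0005 yaw [ 1.     0.001 -0.019]
t21.75 box mm [ 40.7 146.2 143.6] F box [-15.1   1.    2.3] M [-0.    2.41 -0.04] w 0.0008 yaw [ 1.     0.001 -0.021]
```

```bash
for i in 1 2 3; do python3 -m crank '[[0,0.1,-0.03,0,0,0,1]]' >/dev/null; python3 b.py; done
```

```text
t21.88 box mm [ 40.9 146.2 143.7] F box [-16.5   1.3   2.8] M [-0.02  2.58 -0.02] w 0.0009 yaw [ 1.     0.001 -0.023]
t22.00 box mm [ 41.1 146.2 143.8] F box [-16.8   1.1   3.7] M [-0.02  2.81 -0.02] w 0.0005 yaw [ 1.     0.001 -0.025]
t22.12 box mm [ 41.3 146.3 144. ] F box [-18.2   2.    5.2] M [-0.04  3.04 -0.02] w 0.0004 yaw [ 1.     0.001 -0.027]
```

The left end has stopped rigidly past the plunger force, so I take it as home. Now the right end.

```bash
python3 -m crank '[[0,-1,0,0,0,0,1],[0,-2.5,0,0,0,0,1],[0,-0.5,-4,0,0,0,1],[-4,0,-4.2,0,0,0,1],[-6,0,0,0,0,0,1]]' >/dev/null; python3 -m crank '[[-6,0,0,0,0,0,1],[-6,0,0,0,0,0,1],[-5,0,0,0,0,0,1],[-2,0,4,0,0,0,1],[0,0,4.2,0,0,0,1]]' >/dev/null; python3 -m crank '[[0,0.9,0,0,0,0,1],[0,0.7,0,0,0,0,1],[0,0.4,0,0,0,0,1]]' >/dev/null; python3 b.py; for i in 1 2; do python3 -m crank '[[0,0.3,0,0,0,0,1],[0,0.3,0,0,0,0,1]]' >/dev/null; python3 b.py; done
```

```text
t23.75 box mm [  34.2 -144.4  149.2] F box [-1.  -0.   0.9] M [-0.01  0.08 -0.02] w 0.0003 yaw [1.    0.002 0.005]
t24.00 box mm [  36.5 -143.7  147.8] F box [-5.2 -1.   3.7] M [-0.38  0.87 -0.05] w 0.0001 yaw [ 1.     0.002 -0.004]
t24.25 box mm [  41.8 -144.3  147.4] F box [-8.4 -3.   4. ] M [-0.62  1.33  0.05] w 0.0004 yaw [ 1.     0.002 -0.005]
```

```bash
for i in 1 2 3 4; do python3 -m crank '[[0,0.12,-0.05,0,0,0,1]]' >/dev/null; python3 b.py; done
```

```text
t24.38 box mm [  42.2 -144.3  147.5] F box [-8.1 -3.1  0.1] M [-0.78  1.24  0.01] w 0.0004 yaw [ 1.     0.002 -0.007]
t24.50 box mm [  42.7 -144.3  147.5] F box [-8.4 -4.7  0.9] M [-0.93  1.36  0.  ] w 0.0004 yaw [ 1.     0.002 -0.009]
t24.62 box mm [  43.1 -144.3  147.7] F box [-10.3  -4.7   0.3] M [-0.99  1.68  0.01] w 0.0002 yaw [ 1.     0.003 -0.011]
t24.75 box mm [  43.3 -144.3  147.9] F box [-11.9  -5.3   1.1] M [-1.1   1.99  0.05] w 0.0002 yaw [ 1.     0.003 -0.014]
```

```bash
for i in 1 2 3 4; do python3 -m crank '[[0,0.12,-0.02,0,0,0,1]]' >/dev/null; python3 b.py; done
```

```text
t24.88 box mm [  43.5 -144.4  147.9] F box [-13.1  -6.8   2. ] M [-1.27  2.28 -0.04] w 0.0003 yaw [ 1.     0.003 -0.017]
t25.00 box mm [  43.7 -144.4  147.9] F box [-15.8  -6.4   3. ] M [-1.42  2.61 -0.02] w 0.0003 yaw [ 1.     0.003 -0.019]
t25.12 box mm [  43.8 -144.3  147.9] F box [-17.8  -7.9   2.6] M [-1.5   2.92  0.06] w 0.0007 yaw [ 1.     0.004 -0.022]
t25.25 box mm [  44.  -144.4  147.9] F box [-20.   -8.5   2.9] M [-1.65  3.28 -0.02] w 0.0002 yaw [ 1.     0.004 -0.025]
```

Right end is rigid too, at 42.3 against 39.5 on the left. That could be box-yaw error or the left end not being home, so I'll probe the left again and look.

```bash
python3 -m crank '[[0,-1,0,0,0,0,1],[0,-2.5,0,0,0,0,1],[0,-0.5,-4,0,0,0,1],[4,0,-4.2,0,0,0,1],[6,0,0,0,0,0,1]]' >/dev/null; python3 -m crank '[[6,0,0,0,0,0,1],[6,0,0,0,0,0,1],[5,0,0,0,0,0,1],[2,0,4,0,0,0,1],[0,0,4.2,0,0,0,1]]' >/dev/null;  python3 - <<'E'
from rig import cams
import cv2
a=cams.camera("wrist")[:,:,::-1];cv2.imwrite("pics/w3f.png",a);a=a[120:340,290:630];cv2.imwrite("pics/w3.png",cv2.resize(a,None,fx=2.3,fy=2.3,interpolation=cv2.INTER_CUBIC))
E
python3 -m crank '[[0,0.9,0,0,0,0,1],[0,0.8,0,0,0,0,1],[0,0.4,0,0,0,0,1]]' >/dev/null; python3 b.py; for i in 1 2 3; do python3 -m crank '[[0,0.3,0,0,0,0,1]]' >/dev/null; python3 b.py; done
```

```text
t26.93 box mm [ 36.7 145.5 152. ] F box [-0.3 -1.2 -0.4] M [-0.05  0.06  0.02] w 0.0005 yaw [ 1.    -0.     0.005]
t27.05 box mm [ 38.3 145.5 151.2] F box [-0.4  0.2  0.7] M [-0.07 -0.01  0.02] w 0.0007 yaw [ 1.    -0.     0.002]
t27.18 box mm [ 39.6 145.6 150.4] F box [-3.6 -0.3  3.3] M [-0.14  0.67  0.02] w 0.0006 yaw [ 1.     0.    -0.002]
t27.30 box mm [ 40.1 145.7 149.7] F box [-9.  -0.6  6.3] M [-0.21  1.47  0.05] w 0.0 yaw [ 1.     0.001 -0.009]
```

View pics/w3.png

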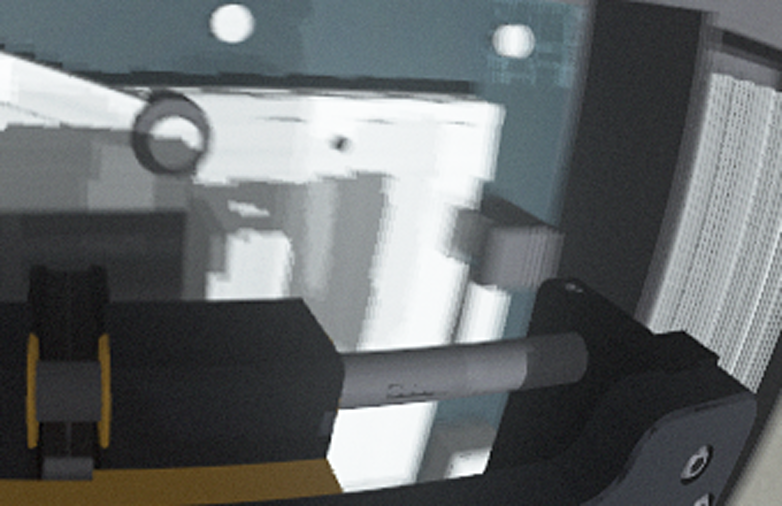

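The picture shows the far edge of the plate close to the stop and plunger (crop 440–500, 210–340), but blur hides any gap. Next I'll push the left firmly, up to about 20 N.

```bash
python3 -m crank '[[0,0.1,-0.25,0,0,0,1]]' >/dev/null; python3 b.py; for i in 1 2 3 4; do python3 -m crank '[[0,0.15,-0.02,0,0,0,1]]' >/dev/null; python3 b.py; done
```

```text
t27.43 box mm [ 40.5 145.8 151.1] F box [-5.  -1.2 -2.2] M [-0.24  0.95  0.04] w 0.0002 yaw [ 1.     0.001 -0.01 ]
t27.55 box mm [ 40.8 145.8 151. ] F box [-8.7 -0.2 -1.4] M [-0.21  1.47  0.04] w 0.0007 yaw [ 1.     0.001 -0.013]
t27.68 box mm [ 40.9 145.8 150.7] F box [-11.3   0.3   0.4] M [-0.25  1.79  0.13] w 0.0006 yaw [ 1.     0.001 -0.017]
t27.80 box mm [ 41.1 145.8 150.5] F box [-12.8  -1.    1.6] M [-0.25  2.12  0.03] w 0.0006 yaw [ 1.     0.001 -0.02 ]
t27.93 box mm [ 41.3 145.8 150.5] F box [-15.1  -1.8   1.4] M [-0.22  2.46  0.03] w 0.0004 yaw [ 1.     0.001 -0.024]
```

```bash
python3 -m crank '[[0,-1,0,0,0,0,1],[0,-2.5,0,0,0,0,1],[-1,-0.5,-5,0,0,0,1],[-6,0,-5,0,0,0,1],[0,0,0,0,0,0,1]]' >/dev/null; python3 b.py; cat > wp.py <<'E'
import sys,cv2,pickle
from rig import cams
i=cams.camera_info("wrist");a=cams.camera("wrist")[:,:,::-1];n=sys.argv[1]
cv2.imwrite(f"pics/{n}f.png",a);pickle.dump(i,open(f"{n}.pkl","wb"))
E
python3 wp.py w4;python3 -m crank '[[-6,0,-1,0,0,0,1],[-6,0,-1,0,0,0,1],[-6,0,0,0,0,0,1],[-6,0,0,0,0,0,1],[-6,0,0,0,0,0,1]]' >/dev/null;python3 -m crank '[[0,0,0,0,0,0,1],[0,0,0,0,0,0,1]]' >/dev/null; python3 wp.py w5; python3 b.py
python3 - <<'E'
import cv2,numpy as np
o=[]
for n in("w4","w5"):
    a=cv2.imread(f"pics/{n}f.png");a=a[0:290,240:640];o.append(cv2.resize(a,None,fx=1,fy=1))
    cv2.imwrite(f"pics/{n}.png",cv2.resize(a,None,fx=2,fy=2,interpolation=cv2.INTER_CUBIC))
E
```

```text
t28.55 box mm [ 13.3  85.5 247.2] F box [ 0.4 -0.   0. ] M [-0.08  0.02  0.  ] w 0.0007 yaw [ 1.    -0.003  0.011]
t29.52 box mm [  10.1 -210.5  262.1] F box [-0.   0.5 -0.3] M [-0.03  0.03 -0.01] w 0.0005 yaw [ 1.     0.002 -0.002]
```

View pics/w4.png

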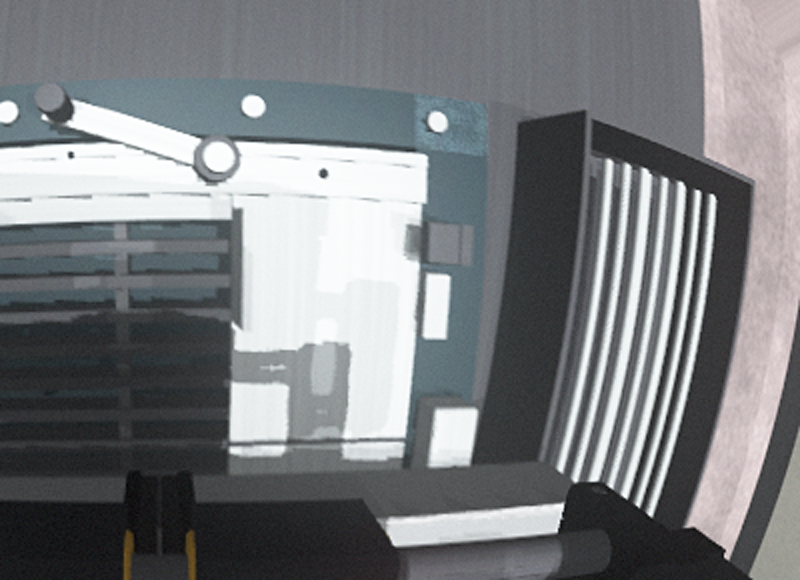

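View pics/w5.png

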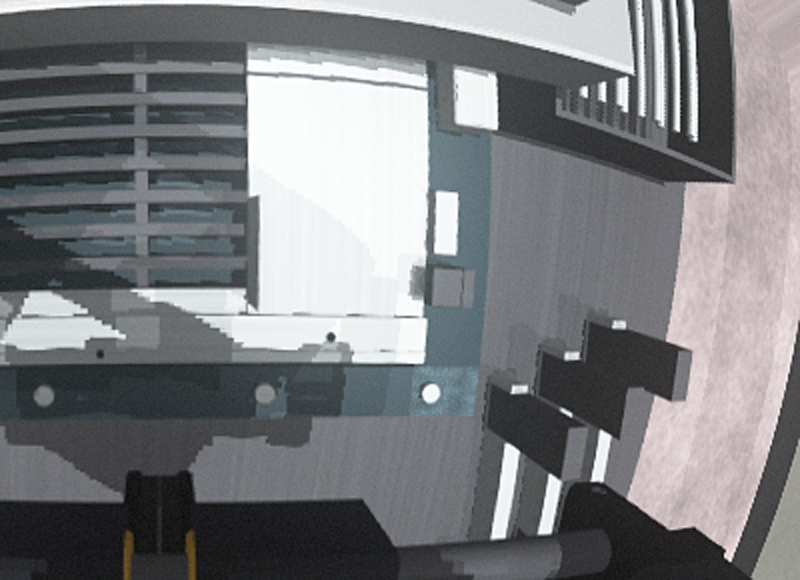

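Both views look alike: the plate edge is against the stops (left crop 416 vs 424, right 429 vs 434), with the plunger noses over the plate. I'll check numerically.

```bash
cat > r.py <<'E'
import pickle,numpy as np,cv2
def bx(n,u,v,z):
    i=pickle.load(open(n+".pkl","rb"));K=np.array(i["intrinsics"]);T=np.array(i["pose"])
    d=np.array([u-K[0,2],v-K[1,2]]);r=np.hypot(*d);t=r/K[0,0];w=T[:3,:3]@np.r_[np.sin(t)*d/r,np.cos(t)]
    p=T[:3,3]+w*(z-T[2,3])/w[2];q=p[:2]-[.5463,.046];c,s=np.cos(.0645),np.sin(.0645);return (1e3*np.array([c*q[0]+s*q[1],-s*q[0]+c*q[1]])).round(1)
for n,y,rows in(("w4",0,(140,150,160)),("w5",0,(102,110,120))):
    g=cv2.imread(f"pics/{n}f.png")
    for v in rows: print(n,v,g[v,440:462,2].tolist())
for n,L in dict(w4=[("edge",448,150,.064),("stop",452.3,150,.074),("rail end",453.5,89,.0695)],w5=[("edge",454.5,111,.064),("stop",457.3,111,.074),("rail end",453,173,.0695)]).items():
    for l in L: print(n,l[0],bx(n,*l[1:]))
print("boss",bx("w4",348.5,78.5,.088),"pin",bx("w4",266,51,.109))
E
python3 r.py
```

```text
w4 140 [247, 249, 249, 249, 249, 247, 244, 241, 232, 165, 107, 101, 133, 208, 244, 246, 244, 245, 244, 245, 245, 244]
w4 150 [249, 248, 248, 249, 248, 247, 244, 231, 167, 105, 96, 99, 157, 237, 248, 245, 245, 246, 244, 244, 244, 244]
w4 160 [247, 249, 248, 248, 246, 243, 240, 209, 131, 107, 96, 144, 227, 243, 246, 245, 244, 244, 245, 243, 245, 245]
w5 102 [249, 249, 250, 249, 248, 247, 249, 250, 249, 249, 247, 245, 244, 214, 123, 112, 110, 130, 244, 248, 245, 245]
w5 110 [249, 249, 250, 249, 248, 249, 249, 250, 250, 249, 247, 244, 245, 166, 110, 110, 102, 136, 255, 246, 245, 245]
w5 120 [249, 249, 249, 247, 247, 248, 249, 250, 249, 248, 248, 245, 191, 109, 104, 105, 100, 172, 253, 247, 245, 246]
w4 edge [137.8 132.6]
w4 stop [137.7 134. ]
w4 rail end [138.2 190.4]
w5 edge [ 142.6 -125.3]
w5 stop [ 141.1 -125.2]
w5 rail end [ 143.1 -186.7]
boss [ 39.  191.7] pin [-23.4 211.3]
```

Both ends check out as home: the plate's edge coincides with the stops within about 1.5 mm, and my box yaw is off by about 0.01 rad. In my frame the catch pivot is at (39,191) and the pin at (−23,211). I'll go outboard of the pin.

```bash
python3 -m crank '[[6,-0.6,0,0,0,0,1],[6,-0.6,0,0,0,0,1],[6,-0.6,0,0,0,0,1],[6,-0.6,0,0,0,0,1],[6,-0.6,0,0,0,0,1]]' >/dev/null;python3 -m crank '[[6,-0.5,0,0,0,0,1],[6,0,0,0,0,0,1],[3.5,0,0,0,0,0,1],[0,0,3,0,0,0,1],[0,0,0,0,0,0,1]]' >/dev/null; python3 b.py
```

```text
t30.77 box mm [-28.  244.5 231.2] F box [0.2 0.6 0.4] M [-0.09  0.02  0.01] w 0.0005 yaw [ 1.     0.004 -0.006]
```

```bash
python3 -m crank '[[0,0.3,4,0,0,0,1],[0,0,3.5,0,0,0,1],[0,0,0,0,0,0,1],[-0.6,0,0,0,0,0,1],[-0.4,0,0,0,0,0,1]]' >/dev/null; python3 b.py; for i in 1 2 3; do python3 -m crank '[[-0.4,0,0,0,0,0,1]]' >/dev/null; python3 b.py; done
```

```text
t31.40 box mm [-20.8 232.6 160.2] F box [-0.4  0.3 -1.1] M [-0.11  0.06  0.  ] w 0.0005 yaw [1.    0.    0.003]
t31.52 box mm [-21.3 228.9 159.7] F box [-1.7  2.5  2.2] M [ 0.41  0.37 -0.07] w 0.0004 yaw [ 1.    -0.001  0.002]
t31.65 box mm [-22.1 225.  159.1] F box [-1.7  4.4  1.8] M [ 0.39  0.47 -0.05] w 0.0004 yaw [ 1. -0. -0.]
t31.77 box mm [-22.3 220.8 158.5] F box [-1.8  3.5  0.9] M [ 0.39  0.41 -0.05] w 0.0005 yaw [ 1.     0.    -0.001]
```

```bash
python3 -m crank '[[-0.7,0,-0.2,0,0,0,1],[-0.7,0,0,0,0,0,1],[-0.7,0,0,0,0,0,1]]' >/dev/null; python3 b.py;python3 -m crank '[[-0.7,0,0,0,0,0,1],[-0.7,0.2,0,0,0,0,1],[-0.7,0.2,0,0,0,0,1]]' >/dev/null; python3 b.py;python3 -m crank '[[-0.6,0.2,0,0,0,0,1],[-0.6,0.2,0,0,0,0,1],[-0.4,0.2,0,0,0,0,1]]' >/dev/null; python3 b.py
```

```text
t32.15 box mm [-21.8 199.1 160.1] F box [-1.5  2.4 -0.5] M [ 0.27  0.23 -0.07] w 0.0004 yaw [ 1.  0. -0.]
t32.52 box mm [-17.3 178.3 160.3] F box [-0.1  3.1 -1.2] M [ 0.42  0.03 -0.02] w 0.0004 yaw [1.    0.    0.001]
t32.90 box mm [-10.8 162.7 160.5] F box [ 2.2  3.8 -1. ] M [ 0.7  -0.26  0.07] w 0.0003 yaw [1.    0.    0.002]
```

```bash
python3 -m crank '[[0.6,0,0,0,0,0,1],[0,-3,0,0,0,0,1],[-1.2,0,0,0,0,0,1],[-1.2,0,0,0,0,0,1],[0,0.3,0,0,0,0,1]]' >/dev/null; python3 b.py; python3 -m crank '[[0,0.5,0,0,0,0,1],[0,0.5,0,0,0,0,1]]' >/dev/null; python3 b.py;  python3 -m crank '[[0,0.4,0,0,0,0,1],[-0.2,0.4,0,0,0,0,1]]' >/dev/null; python3 b.py
```

```text
t33.52 box mm [-37.7 143.6 160.4] F box [-0.4  0.3  0.4] M [-0.06  0.03 -0.01] w 0.0006 yaw [ 1.    -0.001  0.001]
t33.77 box mm [-27.8 144.8 160.3] F box [0.1 0.4 0.5] M [-0.09  0.01 -0.01] w 0.0004 yaw [1.    0.    0.001]
t34.02 box mm [-23.4 142.6 159.7] F box [-6.5 -3.1  3.7] M [-0.65  1.05 -0.05] w 0.0005 yaw [ 1.     0.002 -0.008]
```

```bash
for i in 1 2 3; do python3 -m crank '[[-0.2,0.5,-0.05,0,0,0,1],[-0.2,0.5,-0.05,0,0,0,1]]' >/dev/null; python3 b.py;done
```

```text
t34.27 box mm [-15.8 137.5 159.8] F box [-7.8 -4.9 -0.7] M [-0.95  1.18 -0.05] w 0.0004 yaw [ 1.     0.002 -0.014]
t34.52 box mm [ -3.3 134.2 161.1] F box [-4.2 -2.2 -1.3] M [-0.46  0.66 -0.05] w 0.0004 yaw [ 1.     0.001 -0.007]
t34.77 box mm [  9.4 130.9 163. ] F box [-3.2 -1.  -1.6] M [-0.18  0.52 -0.01] w 0.0002 yaw [ 1.     0.    -0.001]
```

```bash
python3 -m crank '[[-0.1,0.5,0.1,0,0,0,1],[-0.1,0.4,0.1,0,0,0,1]]' >/dev/null; python3 b.py; for i in 1 2 3 4; do python3 -m crank '[[0,0.2,0,0,0,0,1]]' >/dev/null; python3 b.py;done
```

```text
t35.02 box mm [ 19.5 129.  161.8] F box [-1.7 -0.   0.9] M [-0.06  0.4  -0.02] w 0.0006 yaw [1.    0.    0.002]
t35.15 box mm [ 21.1 128.9 161.6] F box [-2.6 -1.4  0.3] M [-0.17  0.4  -0.05] w 0.0004 yaw [1.    0.001 0.002]
t35.27 box mm [ 22.5 128.9 161.5] F box [-1.5 -0.5  1.9] M [-0.26  0.45 -0.01] w 0.0007 yaw [1.    0.001 0.   ]
t35.40 box mm [ 24.4 128.8 161.3] F box [-2.4 -0.9  0.5] M [-0.24  0.37 -0.03] w 0.0003 yaw [ 1.     0.001 -0.   ]
t35.52 box mm [ 25.6 128.7 161.2] F box [-4.8 -1.1  4.5] M [-0.36  0.96 -0.08] w 0.0005 yaw [ 1.     0.001 -0.002]
```

```bash
for i in 1 2 3; do python3 -m crank '[[0,0.15,-0.03,0,0,0,1]]' >/dev/null; python3 b.py;done
```

```text
t35.65 box mm [ 25.9 128.8 161.2] F box [-7.5 -1.4  3. ] M [-0.35  1.15 -0.01] w 0.0008 yaw [ 1.     0.001 -0.005]
t35.77 box mm [ 26.1 128.8 161.2] F box [-9.  -1.6  4.5] M [-0.39  1.55 -0.09] w 0.0005 yaw [ 1.     0.001 -0.009]
t35.90 box mm [ 26.4 128.8 161.2] F box [-10.3  -1.4   4.5] M [-0.45  1.79 -0.07] w 0.0003 yaw [ 1.     0.001 -0.012]
```

At the catch's stop, with force rising and no motion. I'll back off, lift clear and check.

```bash
python3 -m crank '[[0,-1,0,0,0,0,1],[0,-2.5,0,0,0,0,1],[-1,0,-5,0,0,0,1],[-3.5,0,-4,0,0,0,1],[0,0,0,0,0,0,1]]' >/dev/null; python3 -m crank '[[0,0,0,0,0,0,1]]' >/dev/null; python3 b.py; python3 wp.py w6; python3 - <<'E'
import cv2
a=cv2.imread("pics/w6f.png")[30:280,260:560]
cv2.imwrite("pics/w6.png",cv2.resize(a,None,fx=2.4,fy=2.4,interpolation=cv2.INTER_CUBIC))
E
```

```text
t36.65 box mm [ -4.1  84.  252. ] F box [-0.8 -0.4 -1.4] M [-0.09  0.1  -0.09] w 0.0004 yaw [ 1.    -0.     0.001]
```

View pics/w6.png

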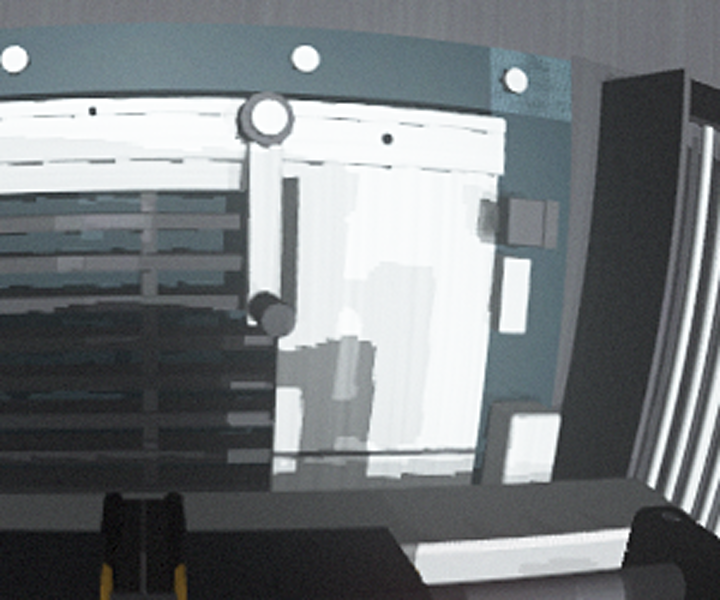

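The catch arm runs straight from the boss (267,118) to the pin (273,315), square behind the left ear. The plate edge is still at the stop, and the robot is clear.

```bash
python3 -c "
from rig import ticket;print(ticket.hand_in())"
```

```text
the job is handed in; nothing more can be done
None
```

I slid the shutter home on both ends and swung the catch shut to its stop behind the left ear, then backed the robot clear and handed in at about 37 s; the hand-in returned no verdict, and I did not re-check the bystanders' positions.

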